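# Rebuild the two burners of a gas hob from the washed pile

### The job

The burner parts of the little gas hob have been washed and piled up next to it. Put both burners together again: set each slotted aluminium burner head down into the burner cup of its own size on the hob, and lay the dark cap of the same size flat on top of each head, everything sitting fully home and level. Do not push about or tip over the drinking glass standing near the pile.

Things in the scene. Friction and masses are not known exactly. Their poses are not given: they have to be found in the camera images.
- hob: compact two-burner gas hob, fixed, 300 x 460 x 60 mm, black glass top 60 mm above the worktop. Origin under its centre on the worktop; long side along its y, knobs at its front (-x). The two burner cups stand on its top 117 mm either side of the centre along y; which is on which side varies.
- cup_large: large burner cup: fixed, shallow conical aluminium socket on the hob, in a flat steel spill ring. Origin at the centre of its underside on the glass top, z up. Rim 18 mm above the origin, 66 mm outside diameter; inside it tapers from 60 mm at the rim to 46 mm at the flat floor 4 mm above the origin. Two pins 42 mm from its axis end below the rim.
- cup_small: small burner cup, as the large one: rim 16 mm above the origin, 46 mm outside diameter; inside it tapers from 40 mm at the rim to 27 mm at the flat floor 4 mm above the origin. Two pins 32 mm from its axis end below the rim.
- head_large: large burner head, solid aluminium, round about z, 35 mm tall, about 0.14 kg. Origin at the centre of its underside. Spigot 36 mm wide at the bottom, 44 at 16 mm up; slotted crown 58 mm wide from 16 to 32 mm up (grip here); low boss 46 mm wide narrowing to a flat 43 mm top at 35 mm. Home: origin 4 mm above the cup's. Starts upright on the large cap, under the small cap.
- head_small: small burner head, same make, 31 mm tall, about 0.05 kg. Origin at the centre of its underside. Spigot 18 mm wide at the bottom, 25 at 14 mm up; slotted crown 33 mm wide from 14 to 28 mm up (grip here); low boss 26 mm wide narrowing to a flat 23 mm top at 31 mm. Home: origin 4 mm above the small cup's. Starts on top of the pile, upright on the small cap.
- cap_large: large burner cap: dark enamelled disc, 70 mm diameter, 14 mm thick, about 0.16 kg; recess 56 mm wide, 2 mm deep underneath. Origin at the centre of its underside (lower rim). Home: recess over the boss, its roof on the boss's flat top, origin 33 mm above the large head's. Starts on the worktop, right way up, lowest of the pile.
- cap_small: small burner cap: dark enamelled disc, 44 mm diameter, 12 mm thick, about 0.06 kg; recess 36 mm wide, 2 mm deep underneath. Origin as the large one's. Home: origin 29 mm above the small head's. Starts right way up on the flat top of the large head, under the small head.
- glass_tumbler: clear drinking glass, 84 mm diameter, 89 mm tall, loose, upright on the worktop near the pile. Origin at the centre of its underside. To be left alone.
Things that resemble listed ones, but are neither listed nor needed, are in the scene too. Leave any turquoise or yellow look-alike of the cap_small alone.

How it is judged:
By the outcome, as a careful person would: the job done as asked, in the order asked, and still so for the second after the job is handed in, with the robot touching nothing.
It also fails if it takes over 112 s, if anything falls off the work surface, if the arm or the gripper's body presses on something with over 40 N, if the wrist force passes 120 N, or if a joint passes its speed limit or range.

### The arm

A 6-joint arm with a two-finger parallel gripper is mounted at the origin on a cart in front of the work surface, level with it; the furniture and walls round the work are solid. World frame = base frame: x ahead of the robot, y to its left, z up, the work surface at z = 0. Lengths are in m, angles in degrees, forces in N, time in s.
With the tool pointing down it reaches from about 0.375 to 0.9 m from the base axis. Payload 3.1 kg.
Tool frame: the origin (TCP) lies on the centre line of the jaws, within the pads' length; the fingertips stand 17 mm ahead of it and the grasp point (between the pads) lies 2 mm behind it; z points along the fingers, y is the line along which they close (so a half turn about z gives the same grasp; the last joint's range is limited). The gripper opens to 87 mm and grips with 3 to 60 N. Pads are 19 mm wide; open, the fingers measure 117 mm over their backs; the gripper's body (75 mm by 190 mm) begins 51 mm behind the grasp point.
Start: joints at [63.226, 30.224, 82.088, -0, 67.689, -10.227], TCP at [0.178, 0.599, 0.24] pointing down, gripper open.
Joint ranges: [-176.69, 176.69], [-43.24, 126.21], [12.49, 139.97], [-82, 262], [0, 151.66], [-163.58, 163.58]. Speed limits (degrees/s): [159.86, 159.86, 180, 180, 180, 180].

### API

Orientations are given as a 3x3 rotation matrix whose columns are the frame's x, y, z axes.
In Python, from rig import bot, imaging, finder gives the robot as it stands. The module is installed in compiled form; this text tells all that it offers.
- The arm moves only by the tool play_rows, never from a script. Its argument "motion" is a list that holds one entry, the list of rows, each a list of 6 numbers: the shift along the tool's x, y, z in fractions of the full range, 1 being 75 cm, then the turn, a rotation vector about the tool's x, y, z in normalised numbers (1 is pi rad). In form: [[[dx, dy, dz, wx, wy, wz], ...]]. A call has 1 to 8 rows; each row is the pose to reach, as a shift and turn from the pose commanded when the call began, along the tool's axes at that moment; what a row does not reach only later rows make up. A row lasts 1/12 s, in which the tool goes at most 41.7 mm and 7.16 degrees, less where a joint would pass 70% of its speed; a pose out of reach is approached as far as the arm can. Shift and turn numbers lie between -1 and 1, and a call with a number outside is refused. A call with a gripper value outside its range is refused whole. "fingers" is the finger opening in m, from 0 to 0.087, set as the call begins (left out, the last holds). The fingers move at their own pace and stop on an object; the grip force is fixed at half the most. Time passes only in rows, so rows that repeat a pose let the fingers close. It gives the time, the measured TCP pose, the force, the opening and the grip force at its end, in the units of the state.
- bot.read_state(): the state, without advancing time (a new reading comes with each control period).
- imaging.capture(name): name is "scene" or "top" or "wrist"; returns a dict with "frame" (400x640x3 uint8, red, green, blue), "camera_matrix" (3x3 intrinsics, pixels), "k1" (the pictures are not rectified: a ray, as slopes to the right and down, at radius r is drawn at 1 + k1 r^2 times it, then the intrinsics apply), "R" (3x3) and "t" (3): a world point X has camera coordinates R X + t. Camera axes: x right, y down, z forward; pixel columns grow to the right and rows downward; lengths in m; the calibration is good to about 2 mm. A picture is of the moment at which its call begins. There is no depth.
- bot.hand_in(): hands the job in; it is judged then, once.
Trained networks look in the newest picture that a camera, given by its name, has taken for a name from the list of things; names that differ only in an ending like _2 or _b are one class to them, and where a whole thing is asked for, a point or a joint stands for the part that bears it (a point fixed in the world has none). Each returns a list of dicts, best first, with "confidence" (0 to 1); they miss things now and then, are a little off and sometimes report something else, mostly with a low value. They report only what shows in the picture. A call takes as long as a camera call. They do not tell look-alikes from the thing itself.
- finder.recognise(camera, name): "at" ([x, y, z] in m, in world coordinates, good to about 4 mm: the middle of the surface that is visible of it).
- finder.outline_of(camera, name): "pixels" (400x640 bool, what is visible of it).
The state is a dict: "time_s": time; "joint_positions": joint angles; "qvel": joint speeds; "tau": joint torques, N m; "position": TCP position; "tcp_rot": TCP orientation; "force": force on the tool from outside, world axes, zero at the start; "moment": the same for the moment, N m; "opening": opening from 0.0 (shut) to 1.0 (fully open); "grasp_force": force on a finger pad.
Only numpy, scipy, OpenCV 4.12 (cv2) and the standard library are available. Lean on these libraries where they do the work, as an engineer would, in place of code of your own. Each camera call takes 0.05 s, during which the arm holds its last target. There are 200 camera calls.

## Working session

There is one attempt and no reset: what is moved stays moved. The work goes in short steps, Python scripts to look and compute and a tool call to move; the robot and the scene stay as the last step left them, time stands still between calls to the robot, and variables do not carry over. Pictures are saved under pics/ and viewed, at most 14 in all, crops included, and the job is handed in when it is done.

Besides the shell and the picture viewer there is one more tool, called after "Call:" as name(argument=value, ...), one argument or row to a line, values as JSON. play_rows: Moves the arm, as the interface text tells. Its arguments: {"type":"object","properties":{"motion":{"type":"array"},"fingers":{"type":"number"}},"required":["motion"]}

```bash
mkdir -p pics; cat > h.py <<'E'
import numpy as np, cv2
from rig import bot, imaging, finder
def cap(n):
    return imaging.capture(n)
def save(c,fn,crop=None,scale=1):
    f=c["frame"][:,:,::-1]
    if crop: f=f[crop[1]:crop[3],crop[0]:crop[2]]
    cv2.imwrite("pics/"+fn,cv2.resize(f,None,fx=scale,fy=scale,interpolation=cv2.INTER_CUBIC))
def proj(c,X):
    p=np.asarray(c["R"])@np.asarray(X)+c["t"]; s=p[:2]/p[2]; s=s*(1+c["k1"]*(s@s))
    K=np.asarray(c["camera_matrix"]); return np.array([K[0,0]*s[0]+K[0,2],K[1,1]*s[1]+K[1,2]])
def ray(c,uv):
    K=np.asarray(c["camera_matrix"]); d=np.array([(uv[0]-K[0,2])/K[0,0],(uv[1]-K[1,2])/K[1,1]]); s=d.copy()
    for _ in range(20): s=d/(1+c["k1"]*(s@s))
    R=np.asarray(c["R"]); return -R.T@np.asarray(c["t"]), R.T@np.array([s[0],s[1],1])
def atz(c,uv,z):
    o,d=ray(c,uv); return o+d*(z-o[2])/d[2]
E
python3 - <<'E'
from h import *
np.set_printoptions(precision=3,suppress=True)
for n in("scene","top"):
    c=cap(n); save(c,n+"0.png"); print(n,"cam at",ray(c,(0,0))[0])
    for k in["hob","cup_large","cup_small","head_large","head_small","cap_large","cap_small","glass_tumbler"]:
        for r in finder.recognise(n,k)[:4]: print(k,np.array(r["at"]),round(r["confidence"],2),proj(c,r["at"]).round())
s=bot.read_state(); print(s["time_s"],s["position"],s["tcp_rot"],s["opening"],s["force"])
E
```

```text
scene cam at [ 0.078 -0.599  0.851]
hob [0.519 0.179 0.058] 0.77 [267. 158.]
cup_large [0.541 0.338 0.064] 0.56 [243. 123.]
cup_small [0.562 0.104 0.065] 0.69 [298. 165.]
head_large [ 0.623 -0.236  0.042] 0.83 [409. 244.]
head_small [ 0.637 -0.226  0.091] 0.56 [414. 225.]
cap_large [ 0.623 -0.239  0.011] 0.91 [408. 254.]
cap_large [ 0.474 -0.295  0.051] 0.24 [378. 296.]
cap_small [ 0.531 -0.2    0.009] 0.73 [366. 263.]
cap_small [ 0.539 -0.091  0.015] 0.71 [339. 230.]
cap_small [ 0.628 -0.232  0.062] 0.67 [411. 237.]
glass_tumbler [ 0.473 -0.295  0.048] 0.66 [378. 297.]
top cam at [0.489 0.013 1.223]
hob [0.547 0.218 0.063] 0.97 [246. 207.]
cup_large [0.551 0.342 0.063] 0.61 [204. 204.]
cup_large [ 0.464 -0.306  0.025] 0.54 [424. 240.]
cup_small [0.566 0.107 0.067] 0.56 [285. 201.]
head_large [ 0.63  -0.207  0.047] 0.66 [393. 183.]
head_large [0.549 0.342 0.062] 0.21 [204. 205.]
head_small [ 0.642 -0.22   0.09 ] 0.63 [401. 177.]
cap_large [ 0.619 -0.201  0.016] 0.43 [389. 188.]
cap_small [ 0.535 -0.194  0.009] 0.58 [386. 216.]
cap_small [ 0.54  -0.081  0.015] 0.46 [349. 213.]
cap_small [ 0.629 -0.213  0.061] 0.41 [396. 183.]
glass_tumbler [ 0.464 -0.31   0.026] 0.96 [426. 240.]
glass_tumbler [ 0.63  -0.206  0.046] 0.21 [393. 183.]
0.9 [0.178 0.599 0.24 ] [[-0.959  0.285  0.   ]
 [ 0.285  0.959  0.   ]
 [ 0.     0.    -1.   ]] 1.0007052261694427 [-0.414  0.529  0.251]
```

```bash
python3 - <<'E'
import cv2
a=cv2.imread("pics/scene0.png")
cv2.imwrite("pics/s1.png",cv2.resize(a[80:340,180:480],None,fx=2.3,fy=2.3,interpolation=cv2.INTER_CUBIC))
b=cv2.imread("pics/top0.png")
cv2.imwrite("pics/t1.png",cv2.resize(b[120:290,160:460],None,fx=2.66,fy=2.66,interpolation=cv2.INTER_CUBIC))
E
```

```text
(no output)
```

View pics/s1.png

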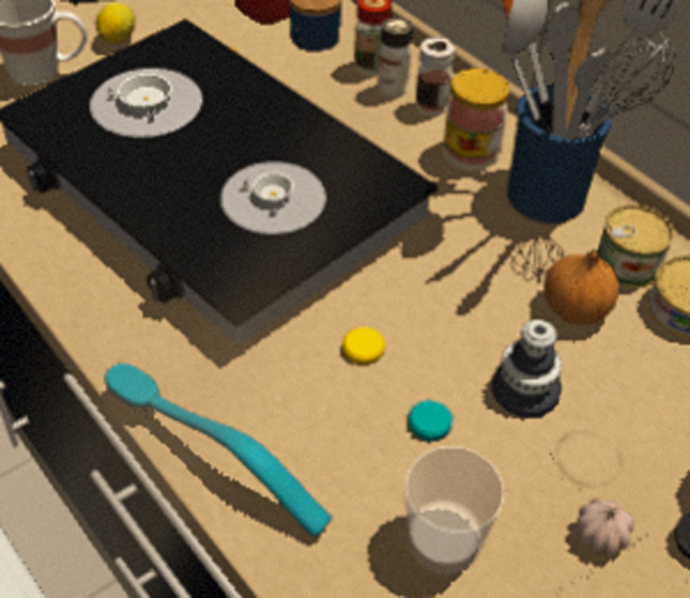

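View pics/t1.png

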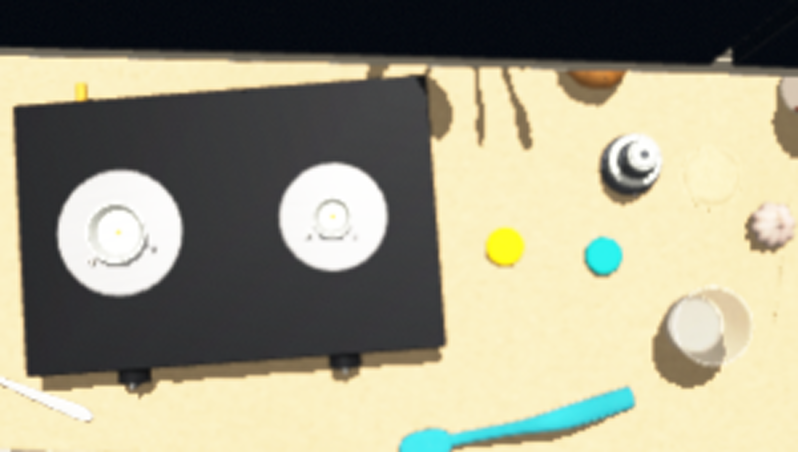

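Two-burner hob: large cup at scene (243,123), small cup at (298,165). The pile is at scene (411,240) and the glass at (378,297). There are three candidates for cap_small:
- Yellow disc, scene (339,230): a look-alike to leave alone.
- Turquoise disc, scene (366,263): a look-alike to leave alone.
- Dark disc in the pile, scene (411,237): this fits the description, between the two heads.

I'll confirm that in an enlarged crop and check the surroundings.

```bash
python3 - <<'E'
from h import *
np.set_printoptions(precision=4,suppress=True)
c=cap("scene"); save(c,"pile.png",(380,200,450,270),8)
for nm,uv in dict(crockbase=(419,173),onionbase=(433,220),tin=(456,203)).items(): print(nm,atz(c,uv,0.0))
def cen(cam,c,k,i,z):
    best=[]
    for r in finder.outline_of(cam,k):
        m=r["pixels"].astype(np.uint8); ys,xs=np.nonzero(m)
        best.append((round(r["confidence"],2),xs.min(),xs.max(),ys.min(),ys.max(),atz(c,(xs.mean(),ys.mean()),z)))
    return best[:3]
print("scene")
for k,z in [("cup_large",.070),("cup_small",.070),("head_small",.08),("head_large",.04),("cap_large",.01)]: print(k,cen("scene",c,k,0,z))
c=cap("top");print("top")
for k,z in [("cup_large",.070),("cup_small",.070),("head_small",.085),("head_large",.04),("cap_large",.01),("hob",.06)]: print(k,cen("top",c,k,0,z))
print("shelf edge if z=0.0/.4", atz(c,(390,143),0),atz(c,(390,143),.4))
w=cap("wrist"); s=bot.read_state(); o,d=ray(w,(w["camera_matrix"][0][2],w["camera_matrix"][1][2]))
R=np.array(s["tcp_rot"]);print("wrist cam in tool",R.T@(o-s["position"]),R.T@d, w["camera_matrix"][0][0],w["k1"])
E
```

```text
crockbase [ 0.8477 -0.0611  0.    ]
onionbase [ 0.7526 -0.1997  0.    ]
tin [ 0.8432 -0.1968  0.    ]
scene
cup_large [(0.92, np.int64(219), np.int64(267), np.int64(110), np.int64(139), array([0.5351, 0.3257, 0.07  ]))]
cup_small [(0.81, np.int64(276), np.int64(321), np.int64(150), np.int64(180), array([0.5611, 0.0986, 0.07  ]))]
head_small [(0.54, np.int64(406), np.int64(421), np.int64(219), np.int64(233), array([ 0.6414, -0.2219,  0.08  ]))]
head_large [(0.64, np.int64(397), np.int64(423), np.int64(232), np.int64(250), array([ 0.6267, -0.2328,  0.04  ]))]
cap_large [(0.76, np.int64(393), np.int64(423), np.int64(241), np.int64(261), array([ 0.6222, -0.2353,  0.01  ]))]
top
cup_large [(0.79, np.int64(182), np.int64(228), np.int64(185), np.int64(229), array([0.5429, 0.3377, 0.07  ]))]
cup_small [(0.79, np.int64(265), np.int64(305), np.int64(181), np.int64(222), array([0.5642, 0.1082, 0.07  ]))]
head_small []
head_large [(0.55, np.int64(388), np.int64(404), np.int64(171), np.int64(190), array([ 0.6308, -0.2082,  0.04  ]))]
cap_large [(0.64, np.int64(385), np.int64(401), np.int64(179), np.int64(193), array([ 0.6186, -0.2071,  0.01  ]))]
hob [(0.91, np.int64(165), np.int64(326), np.int64(148), np.int64(264), array([0.552 , 0.2188, 0.06  ]))]
shelf edge if z=0.0/.4 [ 0.759  -0.2043  0.    ] [ 0.6707 -0.1331  0.4   ]
wrist cam in tool [ 0.0761 -0.0008 -0.145 ] [-0.2776  0.      0.9607] 317.6956554981349 -0.01676042873475027
```

View pics/pile.png

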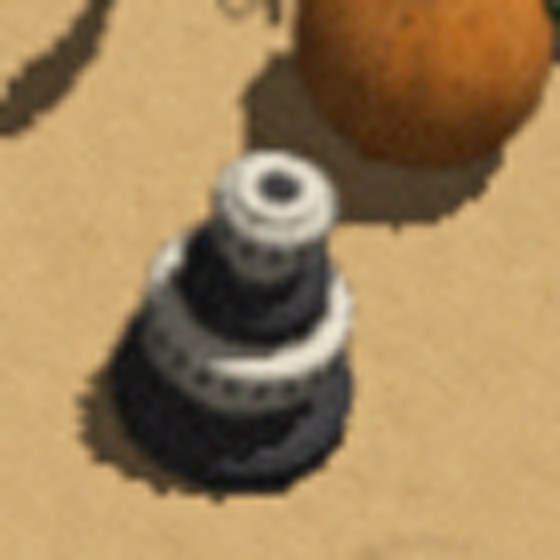

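The crop confirms it: the dark disc between the two bare heads is cap_small. Next I'll check the overhead obstruction in the full scene picture.

View pics/scene0.png

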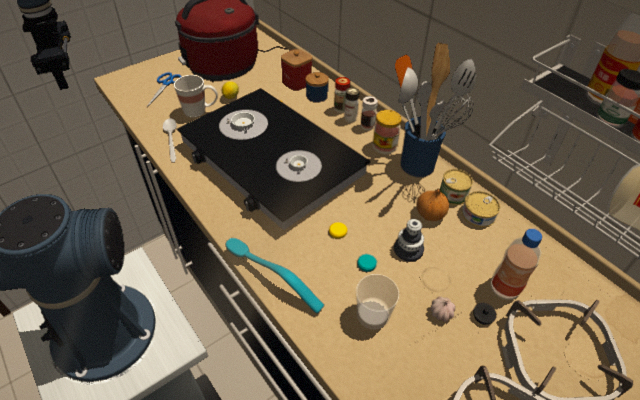

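View pics/top0.png

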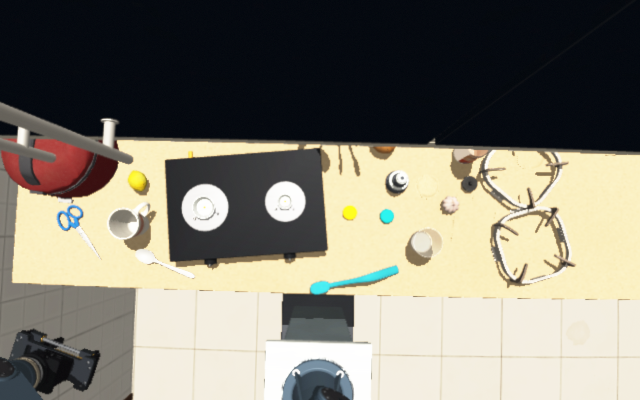

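Units first: shifts go in shares of 75 cm and turns go in shares of pi rad. So -0.265 m / 0.75 = -0.3533, -0.235 m / 0.75 = -0.3133, -16.6 degrees / 180 = -0.0922.

Call:
play_rows(
  motion=[
    [[-0.04, -0.0213, -0.0067, 0, 0, -0.0111], [-0.08, -0.044, -0.0133, 0, 0, -0.0222], [-0.1267, -0.0693, -0.02, 0, 0, -0.0333], [-0.1733, -0.096, -0.0267, 0, 0, -0.0444], [-0.22, -0.1213, -0.0333, 0, 0, -0.0556], [-0.2667, -0.1467, -0.04, 0, 0, -0.0667], [-0.3133, -0.1733, -0.0467, 0, 0, -0.0778], [-0.3533, -0.196, -0.0533, 0, 0, -0.0922]],
  ],
  fingers=0.087,
)

```text
time_s: 2.27
position: [0.3917, 0.3808, 0.28]
tcp_rot: [[-1.0, -0.002, 0.001], [-0.002, 1.0, -0.0], [-0.001, -0.0, -1.0]]
force: [-0.5, -0.0, 0.6]
opening: 1.001
grasp_force: 0.0
```

Converted, -0.18 m / 0.75 = -0.24, -0.15 m / 0.75 = -0.2.

Call:
play_rows(
  motion=[
    [[-0.04, 0, 0, 0, 0, 0], [-0.08, -0.02, 0, 0, 0, 0], [-0.12, -0.04, 0, 0, 0, 0], [-0.16, -0.0667, 0, 0, 0, 0], [-0.2, -0.0933, 0, 0, 0, 0], [-0.24, -0.12, 0, 0, 0, 0], [-0.24, -0.1333, 0, 0, 0, 0], [-0.24, -0.1333, 0, 0, 0, 0]],
  ],
)

```text
time_s: 2.93
position: [0.5717, 0.2802, 0.279]
tcp_rot: [[-1.0, 0.003, -0.001], [0.003, 1.0, -0.001], [0.001, -0.001, -1.0]]
force: [-1.0, 0.9, 1.0]
opening: 0.998
grasp_force: 0.0
```

```bash
python3 - <<'E'
from h import *
np.set_printoptions(precision=4,suppress=True)
s=bot.read_state(); print(s["time_s"],s["position"],s["tcp_rot"],s["joint_positions"])
c=cap("wrist"); save(c,"w1.png")
for k,z in [("cup_large",.076),("cup_small",.074)]:
    for r in finder.recognise("wrist",k)[:2]: print(k,np.array(r["at"]),proj(c,r["at"]))
    for r in finder.outline_of("wrist",k)[:1]:
        ys,xs=np.nonzero(r["pixels"]); print(xs.min(),xs.max(),ys.min(),ys.max(),atz(c,(xs.mean(),ys.mean()),.062))
sc=cap("scene"); t=cap("top")
for z in(.5,.6,.7,.8,.9):
    p=atz(t,(390,143),z); print(p,proj(sc,p))
E
```

```text
2.9333 [0.5717 0.2802 0.279 ] [[-1.      0.0032 -0.0005]
 [ 0.0032  1.     -0.0009]
 [ 0.0005 -0.0009 -1.    ]] [ 16.0915  28.9348  77.6722  -0.0439  73.4377 -73.7144]
cup_large [0.5371 0.3407 0.0646] [372.7481 148.1866]
313 431 91 211 [0.5402 0.3403 0.062 ]
123 220 124 220 [0.564  0.1092 0.062 ]
[ 0.6486 -0.1153  0.5   ] [409.3528  26.0634]
[ 0.6265 -0.0975  0.6   ] [400.2286 -34.4629]
[ 0.6045 -0.0797  0.7   ] [ 388.9109 -105.7934]
[ 0.5824 -0.0619  0.8   ] [ 374.7414 -188.9539]
[ 0.5603 -0.0441  0.9   ] [ 356.9954 -281.9328]
```

View pics/w1.png

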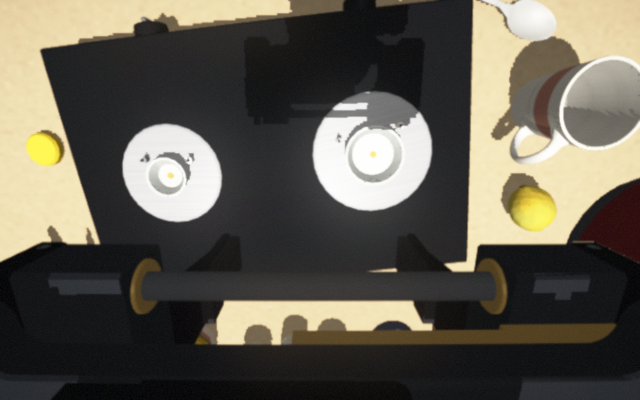

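Converted, -0.295 m / 0.75 = -0.3933, -0.22 m / 0.75 = -0.2933.

Call:
play_rows(
  motion=[
    [[0, -0.0333, 0, 0, 0, 0], [-0.0067, -0.08, 0, 0, 0, 0], [-0.0133, -0.1333, 0, 0, 0, 0], [-0.0267, -0.1867, 0, 0, 0, 0], [-0.04, -0.24, 0, 0, 0, 0], [-0.0533, -0.2933, 0, 0, 0, 0], [-0.0667, -0.3467, 0, 0, 0, 0], [-0.0733, -0.3933, 0, 0, 0, 0]],
  ],
)

```text
time_s: 3.95
position: [0.6263, -0.0138, 0.28]
tcp_rot: [[-1.0, -0.002, 0.002], [-0.002, 1.0, -0.001], [-0.002, -0.001, -1.0]]
force: [0.6, 0.6, -0.1]
opening: 1.001
grasp_force: 0.0
```

Converted, -0.21 m / 0.75 = -0.28, -0.2 m / 0.75 = -0.2667.

Call:
play_rows(
  motion=[
    [[0, -0.0467, 0, 0, 0, 0], [0, -0.1, 0.0067, 0, 0, 0], [0, -0.1467, 0.0133, 0, 0, 0], [0, -0.1933, 0.02, 0, 0, 0], [0, -0.2333, 0.0267, 0, 0, 0], [0, -0.2667, 0.0333, 0, 0, 0], [0, -0.28, 0.04, 0, 0, 0], [0, -0.28, 0.04, 0, 0, 0]],
  ],
)

```text
time_s: 4.62
position: [0.6251, -0.2234, 0.2483]
tcp_rot: [[-1.0, 0.001, -0.002], [0.001, 1.0, 0.001], [0.002, 0.001, -1.0]]
force: [-0.6, -0.4, 0.4]
opening: 0.997
grasp_force: 0.0
```

```bash
cat >> h.py <<'E'
def look(items,fn=None,cams=("wrist",)):
    np.set_printoptions(precision=4,suppress=True)
    s=bot.read_state(); print(s["time_s"],s["position"],s["force"],"R00 %.4f R01 %.4f"%(s["tcp_rot"][0][0],s["tcp_rot"][0][1]))
    for cam in cams:
        c=cap(cam)
        if fn: save(c,fn+cam+".png")
        for k,z in items:
            for r in finder.recognise(cam,k)[:2]: print(cam,k,np.array(r["at"]),proj(c,r["at"]).round(),round(r["confidence"],2))
            for r in finder.outline_of(cam,k)[:1]:
                m=r["pixels"].astype(np.uint8); ys,xs=np.nonzero(m); (u,v),rad=cv2.minEnclosingCircle(np.c_[xs,ys].astype(np.float32))
                print("   outline",xs.min(),xs.max(),ys.min(),ys.max(),"mean->",atz(c,(xs.mean(),ys.mean()),z),"circ",u,v,rad,atz(c,(u,v),z))
E
python3 - <<'E'
from h import *
look([("head_small",.09),("cap_small",.061),("head_large",.046),("cap_large",.014)],"p2")
E
```

```text
4.6167 [ 0.6251 -0.2234  0.2483] [-0.5804 -0.4061  0.3527] R00 -1.0000 R01 0.0014
wrist head_small [ 0.639  -0.2218  0.0908] [321. 204.] 0.63
   outline 302 336 186 220 mean-> [ 0.6383 -0.2231  0.09  ] circ 319.1111145019531 203.36508178710938 17.493030548095703 [ 0.6383 -0.2232  0.09  ]
wrist cap_small [ 0.6315 -0.2188  0.0572] [323. 189.] 0.97
wrist cap_small [ 0.537  -0.0845  0.0101] [439.  99.] 0.73
   outline 418 456 85 123 mean-> [ 0.543  -0.1045  0.061 ] circ 436.4732666015625 103.10578918457031 20.318586349487305 [ 0.5422 -0.1053  0.061 ]
wrist head_large [ 0.6268 -0.2201  0.046 ] [322. 182.] 0.72
   outline 295 344 167 211 mean-> [ 0.6271 -0.2233  0.046 ] circ 318.57464599609375 191.48619079589844 26.26605224609375 [ 0.6373 -0.2237  0.046 ]
wrist cap_large [ 0.6201 -0.2254  0.0181] [317. 172.] 0.64
   outline 290 346 158 197 mean-> [ 0.6187 -0.2272  0.014 ] circ 317.75250244140625 185.18826293945312 28.332210540771484 [ 0.6374 -0.2246  0.014 ]
```

View pics/p2wrist.png

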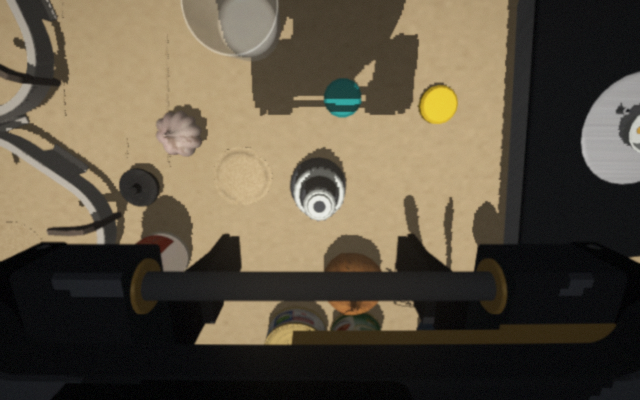

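Small head ring is at wrist (319,204), which gives (0.638,-0.223). The two other estimates agree. Descend and grip it.

Call:
play_rows(
  motion=[
    [[-0.008, 0, 0.0333, 0, 0, 0], [-0.0173, 0, 0.0733, 0, 0, 0], [-0.0173, 0, 0.1133, 0, 0, 0], [-0.0173, 0, 0.1467, 0, 0, 0], [-0.0173, 0, 0.1733, 0, 0, 0], [-0.0173, 0, 0.1933, 0, 0, 0], [-0.0173, 0, 0.2067, 0, 0, 0], [-0.0173, 0, 0.2067, 0, 0, 0]],
  ],
  fingers=0.06,
)

```text
time_s: 5.73
position: [0.6374, -0.221, 0.0921]
tcp_rot: [[-1.0, -0.001, -0.004], [-0.001, 1.0, 0.002], [0.004, 0.002, -1.0]]
force: [-1.1, 0.8, -0.9]
opening: 0.693
grasp_force: 0.0
```

Call:
play_rows(
  motion=[
    [[0, 0, 0, 0, 0, 0], [0, 0, 0, 0, 0, 0], [0, 0, 0, 0, 0, 0], [0, 0, 0, 0, 0, 0], [0, 0, 0, 0, 0, 0], [0, 0, 0, 0, 0, 0], [0, 0, 0, 0, 0, 0], [0, 0, 0, 0, 0, 0]],
  ],
  fingers=0.02,
)

```text
time_s: 6.4
position: [0.6392, -0.2225, 0.0955]
tcp_rot: [[-1.0, -0.001, 0.001], [-0.001, 1.0, -0.001], [-0.001, -0.001, -1.0]]
force: [-0.2, -0.8, 4.3]
opening: 0.365
grasp_force: 30.0
```

Converted, -0.1 m / 0.75 = -0.1333, -0.095 m / 0.75 = -0.1267.

Call:
play_rows(
  motion=[
    [[0, 0, -0.004, 0, 0, 0], [0, 0, -0.0133, 0, 0, 0], [0, 0, -0.0267, 0, 0, 0], [0, 0, -0.0533, 0, 0, 0], [0, 0, -0.08, 0, 0, 0], [0, 0, -0.1067, 0, 0, 0], [0, 0, -0.1267, 0, 0, 0], [0, 0, -0.1333, 0, 0, 0]],
  ],
)

```text
time_s: 7.07
position: [0.6402, -0.2227, 0.1984]
tcp_rot: [[-1.0, -0.001, 0.005], [-0.001, 1.0, -0.003], [-0.005, -0.003, -1.0]]
force: [-0.0, 0.3, -0.2]
opening: 0.367
grasp_force: 30.0
```

```bash
python3 - <<'E'
from h import *
look([("head_small",.18),("cap_small",.061),("head_large",.046)],"g1")
E
```

```text
7.0667 [ 0.6402 -0.2227  0.1984] [-0.0221  0.3083 -0.2323] R00 -1.0000 R01 -0.0011
wrist head_small [ 0.6356 -0.223   0.1933] [319. 254.] 0.58
   outline 288 348 225 272 mean-> [ 0.64   -0.2235  0.18  ] circ 319.1309814453125 256.0908203125 32.0451545715332 [ 0.6432 -0.223   0.18  ]
wrist cap_small [ 0.6429 -0.2222  0.0563] [320. 197.] 0.91
wrist cap_small [ 0.5408 -0.0823  0.0109] [462.  85.] 0.71
   outline 435 481 65 109 mean-> [ 0.5457 -0.1068  0.061 ] circ 458.0 87.0 24.839584350585938 [ 0.5459 -0.1066  0.061 ]
wrist head_large [ 0.6289 -0.2258  0.0434] [316. 179.] 0.92
   outline 289 348 159 216 mean-> [ 0.6291 -0.2234  0.046 ] circ 318.4129333496094 188.2559051513672 30.539533615112305 [ 0.6374 -0.2237  0.046 ]
```

View pics/g1wrist.png

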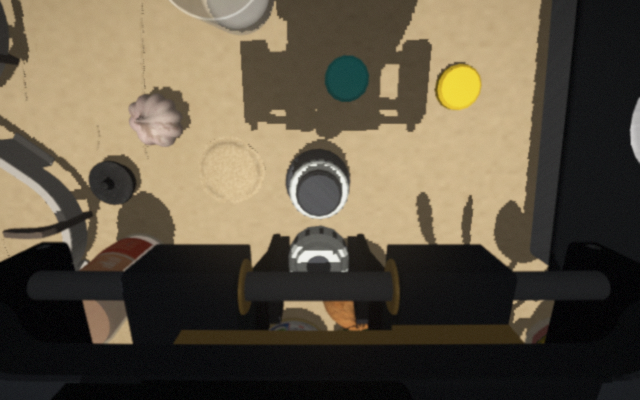

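Converted, 0.28 m / 0.75 = 0.3733, 0.06 m / 0.75 = 0.08.

Call:
play_rows(
  motion=[
    [[0.0067, 0.0267, 0, 0, 0, 0], [0.016, 0.0733, 0, 0, 0, 0], [0.0267, 0.12, 0, 0, 0, 0], [0.04, 0.1733, 0, 0, 0, 0], [0.0533, 0.2267, 0, 0, 0, 0], [0.0667, 0.28, 0, 0, 0, 0], [0.08, 0.3333, 0, 0, 0, 0], [0.0907, 0.3733, 0, 0, 0, 0]],
  ],
)

```text
time_s: 8.08
position: [0.5685, 0.0609, 0.1937]
tcp_rot: [[-1.0, -0.002, -0.003], [-0.002, 1.0, 0.001], [0.003, 0.001, -1.0]]
force: [0.5, -0.3, -0.5]
opening: 0.359
grasp_force: 30.0
```

Converted, 0.07 m / 0.75 = 0.0933, 0.065 m / 0.75 = 0.0867.

Call:
play_rows(
  motion=[
    [[0.0053, 0.0333, 0, 0, 0, 0], [0.0107, 0.0533, 0.0133, 0, 0, 0], [0.0107, 0.0667, 0.0333, 0, 0, 0], [0.0107, 0.0693, 0.0533, 0, 0, 0], [0.0107, 0.0693, 0.0733, 0, 0, 0], [0.0107, 0.0693, 0.0867, 0, 0, 0], [0.0107, 0.0693, 0.0933, 0, 0, 0], [0.0107, 0.0693, 0.0933, 0, 0, 0]],
  ],
)

```text
time_s: 8.75
position: [0.5615, 0.1097, 0.123]
tcp_rot: [[-1.0, -0.001, -0.003], [-0.001, 1.0, -0.0], [0.003, -0.0, -1.0]]
force: [-0.2, 2.0, -0.5]
opening: 0.362
grasp_force: 30.0
```

```bash
python3 - <<'E'
from h import *
look([("cup_small",.062),("head_small",.155)],"c1",("wrist","scene"))
E
```

```text
8.75 [0.5615 0.1097 0.123 ] [-0.2378  1.9603 -0.5376] R00 -1.0000 R01 -0.0006
wrist cup_small [0.546  0.1058 0.0597] [314. 203.] 0.8
   outline 236 399 149 303 mean-> [0.5451 0.1081 0.062 ] circ 317.1456604003906 224.62599182128906 82.12218475341797 [0.5612 0.1081 0.062 ]
wrist head_small [0.5585 0.1095 0.1176] [319. 257.] 0.63
   outline 288 348 226 272 mean-> [0.538  0.1089 0.155 ] circ 319.01220703125 256.8780517578125 31.81955337524414 [0.5405 0.1092 0.155 ]
scene cup_small [0.5607 0.0986 0.0664] [298. 166.] 0.68
   outline 277 321 153 180 mean-> [0.5637 0.1011 0.062 ] circ 299.0 165.5 22.14168930053711 [0.5659 0.1033 0.062 ]
   outline 291 298 145 158 mean-> [0.5286 0.0661 0.155 ] circ 296.0 151.5 6.800835609436035 [0.5307 0.0633 0.155 ]
```

Converted, 0.024 m / 0.75 = 0.032, -0.001 m / 0.75 = -0.0013.

Call:
play_rows(
  motion=[
    [[-0.0013, -0.0013, 0.0067, 0, 0, 0], [-0.0013, -0.0013, 0.0133, 0, 0, 0], [-0.0013, -0.0013, 0.02, 0, 0, 0], [-0.0013, -0.0013, 0.0253, 0, 0, 0], [-0.0013, -0.0013, 0.028, 0, 0, 0], [-0.0013, -0.0013, 0.0307, 0, 0, 0], [-0.0013, -0.0013, 0.032, 0, 0, 0], [-0.0013, -0.0013, 0.032, 0, 0, 0]],
  ],
)

```text
time_s: 9.92
position: [0.5633, 0.1089, 0.1003]
tcp_rot: [[-1.0, -0.001, -0.0], [-0.001, 1.0, -0.0], [0.0, -0.0, -1.0]]
force: [0.5, 0.2, -1.0]
opening: 0.363
grasp_force: 30.0
```

Converted, 0.002 m / 0.75 = 0.0027, 0.001 m / 0.75 = 0.0013.

Call:
play_rows(
  motion=[
    [[0, 0, 0.0013, 0, 0, 0], [0, 0, 0.002, 0, 0, 0], [0, 0, 0.0027, 0, 0, 0], [0, 0, 0.0027, 0, 0, 0]],
  ],
)

```text
time_s: 10.25
position: [0.5634, 0.1089, 0.0986]
tcp_rot: [[-1.0, -0.001, 0.0], [-0.001, 1.0, 0.0], [-0.0, 0.0, -1.0]]
force: [-0.4, -0.6, -0.1]
opening: 0.363
grasp_force: 30.0
```

Converted, 0.002 m / 0.75 = 0.0027, 0.001 m / 0.75 = 0.0013.

Call:
play_rows(
  motion=[
    [[0, 0, 0.0013, 0, 0, 0], [0, 0, 0.002, 0, 0, 0], [0, 0, 0.0027, 0, 0, 0], [0, 0, 0.0027, 0, 0, 0]],
  ],
)

```text
time_s: 10.58
position: [0.5636, 0.1089, 0.0984]
tcp_rot: [[-1.0, -0.001, 0.001], [-0.001, 1.0, -0.0], [-0.001, -0.0, -1.0]]
force: [-3.4, -0.5, 10.4]
opening: 0.366
grasp_force: 30.0
```

Contact at z = 0.098, which is the height expected for home. Release and back off slowly.

Converted, -0.045 m / 0.75 = -0.06, -0.001 m / 0.75 = -0.0013.

Call:
play_rows(
  motion=[
    [[0, 0, -0.0013, 0, 0, 0], [0, 0, -0.0013, 0, 0, 0], [0, 0, -0.0013, 0, 0, 0], [0, 0, -0.0013, 0, 0, 0], [0, 0, -0.0013, 0, 0, 0], [0, 0, -0.0133, 0, 0, 0], [0, 0, -0.0333, 0, 0, 0], [0, 0, -0.06, 0, 0, 0]],
  ],
  fingers=0.055,
)

```text
time_s: 11.25
position: [0.5623, 0.1088, 0.1411]
tcp_rot: [[-1.0, -0.001, -0.004], [-0.001, 1.0, 0.0], [0.004, 0.0, -1.0]]
force: [1.1, 0.6, 0.6]
opening: 0.63
grasp_force: 0.0
```

Converted, -0.12 m / 0.75 = -0.16, -0.11 m / 0.75 = -0.1467.

Call:
play_rows(
  motion=[
    [[0, 0, -0.04, 0, 0, 0], [0, -0.0267, -0.08, 0, 0, 0], [-0.0067, -0.0667, -0.1133, 0, 0, 0], [-0.0133, -0.1067, -0.1333, 0, 0, 0], [-0.0267, -0.1467, -0.14, 0, 0, 0], [-0.0267, -0.16, -0.14, 0, 0, 0], [-0.0267, -0.16, -0.14, 0, 0, 0]],
  ],
  fingers=0.087,
)

```text
time_s: 11.83
position: [0.5841, -0.0136, 0.2474]
tcp_rot: [[-1.0, 0.003, 0.002], [0.003, 1.0, -0.001], [-0.002, -0.001, -1.0]]
force: [0.1, 0.3, 0.5]
opening: 0.986
grasp_force: 0.0
```

```bash
python3 - <<'E'
from h import *
look([("cup_small",.062),("head_small",.095),("cap_small",.061)],"c2",("wrist","scene"))
a=cv2.imread("pics/c2wrist.png"); b=cv2.imread("pics/c2scene.png")[120:220,230:390]
cv2.imwrite("pics/c2.png",np.vstack([cv2.resize(a[60:260,240:560],(640,400)),np.zeros((5,640,3),np.uint8),cv2.resize(b,None,fx=1.9,fy=1.9,interpolation=2)[:,:304] if 0 else cv2.copyMakeBorder(cv2.resize(b,(304,190),interpolation=2),0,0,0,336,0)]))
E
```

```text
11.8333 [ 0.5841 -0.0136  0.2474] [0.0862 0.2566 0.4758] R00 -1.0000 R01 0.0027
   outline 380 488 111 219 mean-> [0.5634 0.1061 0.062 ] circ 434.021728515625 165.02174377441406 56.85383987426758 [0.5641 0.1071 0.062 ]
wrist head_small [0.563  0.1046 0.093 ] [443. 169.] 0.76
   outline 424 462 153 187 mean-> [0.5629 0.1037 0.095 ] circ 442.9473571777344 169.5 19.111675262451172 [0.5628 0.1039 0.095 ]
wrist cap_small [ 0.5366 -0.1926  0.0131] [167. 136.] 0.86
wrist cap_small [ 0.5386 -0.0815  0.0096] [262. 137.] 0.85
   outline 148 187 115 152 mean-> [ 0.5306 -0.1695  0.061 ] circ 167.0 133.0 20.24855613708496 [ 0.5303 -0.1696  0.061 ]
scene cup_small [0.5552 0.0986 0.0637] [297. 168.] 0.72
   outline 276 321 150 180 mean-> [0.5644 0.1019 0.062 ] circ 298.5 163.5 22.638561248779297 [0.5693 0.1102 0.062 ]
scene head_small [0.5638 0.1    0.0954] [299. 157.] 0.56
   outline 292 304 152 165 mean-> [0.5588 0.0976 0.095 ] circ 297.52630615234375 158.23684692382812 6.921950340270996 [0.558  0.0976 0.095 ]
scene cap_small [ 0.6325 -0.2285  0.0664] [412. 233.] 0.78
scene cap_small [ 0.5289 -0.2031  0.011 ] [367. 264.] 0.72
   outline 397 421 233 250 mean-> [ 0.6089 -0.2412  0.061 ] circ 409.25 240.0 12.412291526794434 [ 0.619  -0.2359  0.061 ]
```

View pics/c2.png

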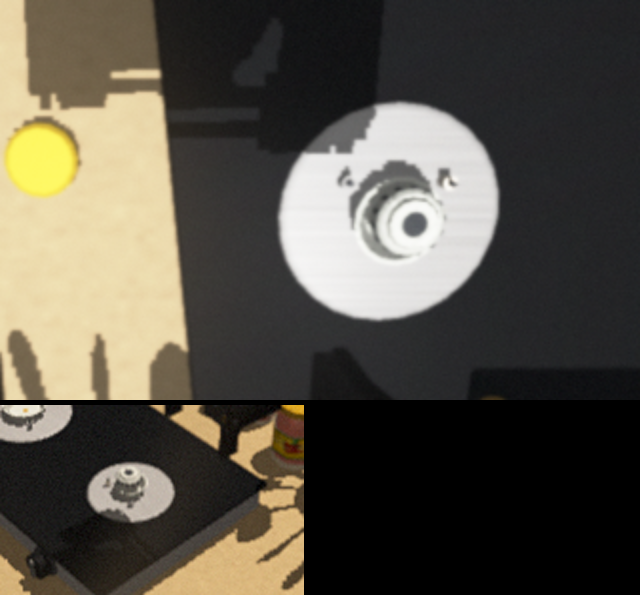

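Head is seated level in the small cup (crop 412,222). Now the small cap.

Converted, -0.209 m / 0.75 = -0.2787, -0.054 m / 0.75 = -0.072.

Call:
play_rows(
  motion=[
    [[-0.0107, -0.0333, 0, 0, 0, 0], [-0.0213, -0.08, 0, 0, 0, 0], [-0.0333, -0.1333, 0, 0, 0, 0], [-0.0467, -0.1867, 0.0133, 0, 0, 0], [-0.06, -0.2333, 0.0267, 0, 0, 0], [-0.072, -0.2667, 0.0467, 0, 0, 0], [-0.072, -0.2787, 0.06, 0, 0, 0], [-0.072, -0.2787, 0.06, 0, 0, 0]],
  ],
  fingers=0.087,
)

```text
time_s: 13.2
position: [0.6361, -0.2221, 0.1984]
tcp_rot: [[-1.0, 0.003, -0.005], [0.003, 1.0, 0.002], [0.005, 0.002, -1.0]]
force: [-0.2, -0.2, -0.1]
opening: 1.001
grasp_force: 0.0
```

```bash
python3 - <<'E'
from h import *
look([("cap_small",.061),("head_large",.046),("cap_large",.01)],"c3")
c=cap("wrist"); save(c,"c3c.png",(240,120,400,240),4)
for x in(.634,.638,.642): print(proj(c,(x,-.223,.061)))
for r in finder.outline_of("wrist","cap_small"):
    ys,xs=np.nonzero(r["pixels"]); print(r["confidence"],xs.min(),xs.max(),ys.min(),ys.max(),atz(c,((xs.min()+xs.max())/2,(ys.min()+ys.max())/2),.061))
E
```

```text
13.2 [ 0.6361 -0.2221  0.1984] [-0.2285 -0.1538 -0.0787] R00 -1.0000 R01 0.0025
wrist cap_small [ 0.5352 -0.1977  0.0133] [343.  84.] 0.95
wrist cap_small [ 0.5412 -0.0834  0.0093] [457.  91.] 0.65
   outline 323 366 62 107 mean-> [ 0.5389 -0.2     0.061 ] circ 344.5 84.5 23.162569046020508 [ 0.5389 -0.2002  0.061 ]
wrist head_large [ 0.6263 -0.2215  0.0443] [319. 182.] 0.93
   outline 288 347 165 223 mean-> [ 0.6301 -0.2222  0.046 ] circ 317.79937744140625 194.25662231445312 29.825979232788086 [ 0.6379 -0.2229  0.046 ]
wrist cap_large [ 0.6192 -0.2256  0.0167] [315. 170.] 0.7
   outline 285 347 154 192 mean-> [ 0.617  -0.2279  0.01  ] circ 315.8206787109375 184.88818359375 31.420928955078125 [ 0.6368 -0.225   0.01  ]
[314.3091 190.2502]
[314.312  194.4064]
[314.315  198.5315]
0.93 292 337 173 217 [ 0.6386 -0.2228  0.061 ]
0.91 321 363 59 104 [ 0.5388 -0.1994  0.061 ]
0.73 428 475 68 112 [ 0.5451 -0.1054  0.061 ]
```

View pics/c3c.png

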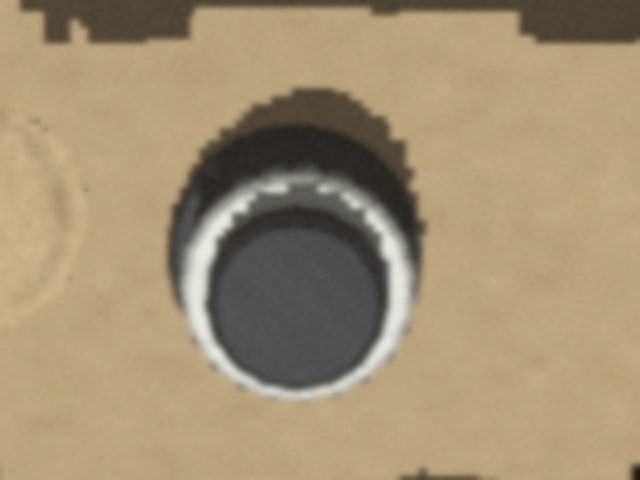

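Small dark cap at wrist (314,195) gives (0.638,-0.223).

Converted, 0.125 m / 0.75 = 0.1667, 0.122 m / 0.75 = 0.1627.

Call:
play_rows(
  motion=[
    [[-0.0027, -0.0013, 0.0267, 0, 0, 0], [-0.0027, -0.0013, 0.0667, 0, 0, 0], [-0.0027, -0.0013, 0.1067, 0, 0, 0], [-0.0027, -0.0013, 0.1333, 0, 0, 0], [-0.0027, -0.0013, 0.1533, 0, 0, 0], [-0.0027, -0.0013, 0.1627, 0, 0, 0], [-0.0027, -0.0013, 0.1667, 0, 0, 0], [-0.0027, -0.0013, 0.1667, 0, 0, 0]],
  ],
  fingers=0.065,
)

```text
time_s: 14.32
position: [0.6399, -0.2209, 0.0766]
tcp_rot: [[-1.0, -0.001, -0.0], [-0.001, 1.0, 0.0], [0.0, 0.0, -1.0]]
force: [-0.1, 0.2, 0.3]
opening: 0.751
grasp_force: 0.0
```

Converted, 0.003 m / 0.75 = 0.004, 0.001 m / 0.75 = 0.0013.

Call:
play_rows(
  motion=[
    [[0, 0, 0.0013, 0, 0, 0], [0, 0, 0.0027, 0, 0, 0], [0, 0, 0.004, 0, 0, 0], [0, 0, 0.004, 0, 0, 0]],
  ],
)

```text
time_s: 14.65
position: [0.64, -0.2212, 0.0743]
tcp_rot: [[-1.0, -0.001, 0.001], [-0.001, 1.0, -0.001], [-0.001, -0.001, -1.0]]
force: [-0.4, 0.6, -0.1]
opening: 0.741
grasp_force: 0.0
```

Converted, 0.006 m / 0.75 = 0.008, 0.002 m / 0.75 = 0.0027.

Call:
play_rows(
  motion=[
    [[0.0013, -0.0013, 0.0027, 0, 0, 0], [0.0027, -0.002, 0.0053, 0, 0, 0], [0.0027, -0.002, 0.008, 0, 0, 0], [0.0027, -0.002, 0.008, 0, 0, 0]],
  ],
)

```text
time_s: 14.98
position: [0.6372, -0.2224, 0.067]
tcp_rot: [[-1.0, -0.001, -0.001], [-0.001, 1.0, 0.001], [0.001, 0.001, -1.0]]
force: [0.0, -0.1, 0.8]
opening: 0.75
grasp_force: 0.0
```

Call:
play_rows(
  motion=[
    [[0, 0, 0, 0, 0, 0], [0, 0, 0, 0, 0, 0], [0, 0, 0, 0, 0, 0], [0, 0, 0, 0, 0, 0], [0, 0, 0, 0, 0, 0], [0, 0, 0, 0, 0, 0], [0, 0, 0, 0, 0, 0], [0, 0, 0, 0, 0, 0]],
  ],
  fingers=0.03,
)

```text
time_s: 15.65
position: [0.6378, -0.2226, 0.0677]
tcp_rot: [[-1.0, -0.001, 0.0], [-0.001, 1.0, -0.0], [-0.0, -0.0, -1.0]]
force: [0.9, 0.3, 0.2]
opening: 0.489
grasp_force: 32.8
```

Converted, -0.125 m / 0.75 = -0.1667, -0.003 m / 0.75 = -0.004.

Call:
play_rows(
  motion=[
    [[0, 0, -0.004, 0, 0, 0], [0, 0, -0.0133, 0, 0, 0], [0, 0, -0.0333, 0, 0, 0], [0, 0, -0.06, 0, 0, 0], [0, 0, -0.0933, 0, 0, 0], [0, 0, -0.1267, 0, 0, 0], [0, 0.0133, -0.1533, 0, 0, 0], [0.0067, 0.04, -0.1667, 0, 0, 0]],
  ],
)

```text
time_s: 16.32
position: [0.6352, -0.1955, 0.1967]
tcp_rot: [[-1.0, 0.001, 0.008], [0.001, 1.0, -0.005], [-0.008, -0.005, -1.0]]
force: [0.6, -0.7, -0.6]
opening: 0.49
grasp_force: 32.8
```

Call:
play_rows(
  motion=[
    [[0.0067, 0.04, -0.0067, 0, 0, 0], [0.016, 0.0867, -0.0067, 0, 0, 0], [0.0267, 0.1333, -0.0067, 0, 0, 0], [0.04, 0.1867, -0.0067, 0, 0, 0], [0.0533, 0.24, -0.0067, 0, 0, 0], [0.0667, 0.2933, -0.0067, 0, 0, 0], [0.08, 0.3333, -0.0067, 0, 0, 0], [0.0867, 0.36, -0.0067, 0, 0, 0]],
  ],
)

```text
time_s: 16.98
position: [0.5653, 0.0807, 0.1981]
tcp_rot: [[-1.0, -0.003, -0.001], [-0.003, 1.0, 0.001], [0.001, 0.001, -1.0]]
force: [0.3, -0.8, -1.3]
opening: 0.492
grasp_force: 32.8
```

Converted, 0.068 m / 0.75 = 0.0907, 0.003 m / 0.75 = 0.004.

Call:
play_rows(
  motion=[
    [[0.004, 0.02, 0.0067, 0, 0, 0], [0.0053, 0.0333, 0.02, 0, 0, 0], [0.0053, 0.04, 0.04, 0, 0, 0], [0.0053, 0.04, 0.06, 0, 0, 0], [0.0053, 0.04, 0.0773, 0, 0, 0], [0.0053, 0.04, 0.0867, 0, 0, 0], [0.0053, 0.04, 0.0907, 0, 0, 0], [0.0053, 0.04, 0.0907, 0, 0, 0]],
  ],
)

```text
time_s: 17.65
position: [0.5632, 0.107, 0.1288]
tcp_rot: [[-1.0, -0.0, -0.001], [-0.0, 1.0, -0.0], [0.001, -0.0, -1.0]]
force: [-1.1, 0.5, 0.6]
opening: 0.489
grasp_force: 32.8
```

```bash
python3 - <<'E'
from h import *
look([("cup_small",.062)],"d1",("wrist",))
E
```

```text
17.65 [0.5632 0.107  0.1288] [-1.0776  0.4859  0.5808] R00 -1.0000 R01 -0.0003
wrist cup_small [0.546  0.1076 0.0621] [320. 199.] 0.6
   outline 241 401 145 258 mean-> [0.5444 0.1087 0.062 ] circ 321.2033386230469 221.34515380859375 80.74604034423828 [0.5627 0.1083 0.062 ]
```

Converted, 0.017 m / 0.75 = 0.0227, 0.001 m / 0.75 = 0.0013.

Call:
play_rows(
  motion=[
    [[0, 0.0013, 0.0067, 0, 0, 0], [0, 0.0013, 0.0133, 0, 0, 0], [0, 0.0013, 0.0173, 0, 0, 0], [0, 0.0013, 0.02, 0, 0, 0], [0, 0.0013, 0.0213, 0, 0, 0], [0, 0.0013, 0.0227, 0, 0, 0], [0, 0.0013, 0.0227, 0, 0, 0], [0, 0.0013, 0.0227, 0, 0, 0]],
  ],
)

```text
time_s: 18.47
position: [0.5634, 0.1084, 0.1125]
tcp_rot: [[-1.0, -0.001, 0.0], [-0.001, 1.0, -0.0], [-0.0, -0.0, -1.0]]
force: [0.5, 0.1, -0.5]
opening: 0.484
grasp_force: 32.8
```

Converted, 0.001 m / 0.75 = 0.0013.

Call:
play_rows(
  motion=[
    [[0, 0, 0.0013, 0, 0, 0], [0, 0, 0.0013, 0, 0, 0], [0, 0, 0.0013, 0, 0, 0]],
  ],
)

```text
time_s: 18.72
position: [0.5635, 0.1084, 0.1116]
tcp_rot: [[-1.0, -0.001, 0.0], [-0.001, 1.0, 0.0], [-0.0, 0.0, -1.0]]
force: [0.8, -0.6, -0.1]
opening: 0.484
grasp_force: 32.8
```

Converted, 0.0015 m / 0.75 = 0.002, 0.001 m / 0.75 = 0.0013.

Call:
play_rows(
  motion=[
    [[0, 0, 0.0013, 0, 0, 0], [0, 0, 0.002, 0, 0, 0], [0, 0, 0.002, 0, 0, 0]],
  ],
)

```text
time_s: 18.97
position: [0.564, 0.1084, 0.1115]
tcp_rot: [[-1.0, -0.001, 0.002], [-0.001, 1.0, -0.0], [-0.002, -0.0, -1.0]]
force: [-1.4, -0.5, 8.6]
opening: 0.49
grasp_force: 30.4
```

Contact at z = 0.1115, as expected for home. Release, then go back to the pile.

Converted, -0.045 m / 0.75 = -0.06, -0.001 m / 0.75 = -0.0013.

Call:
play_rows(
  motion=[
    [[0, 0, -0.0013, 0, 0, 0], [0, 0, -0.0013, 0, 0, 0], [0, 0, -0.0013, 0, 0, 0], [0, 0, -0.0013, 0, 0, 0], [0, 0, -0.0013, 0, 0, 0], [0, 0, -0.0133, 0, 0, 0], [0, 0, -0.0333, 0, 0, 0], [0, 0, -0.06, 0, 0, 0]],
  ],
  fingers=0.065,
)

```text
time_s: 19.63
position: [0.5623, 0.1083, 0.1546]
tcp_rot: [[-1.0, -0.001, -0.004], [-0.001, 1.0, 0.0], [0.004, 0.0, -1.0]]
force: [-0.2, -0.5, 0.8]
opening: 0.744
grasp_force: 0.0
```

Converted, -0.12 m / 0.75 = -0.16, -0.11 m / 0.75 = -0.1467.

Call:
play_rows(
  motion=[
    [[0, 0, -0.04, 0, 0, 0], [0, -0.0267, -0.08, 0, 0, 0], [-0.0067, -0.0667, -0.1, 0, 0, 0], [-0.0133, -0.1067, -0.1133, 0, 0, 0], [-0.0267, -0.1467, -0.1133, 0, 0, 0], [-0.0267, -0.16, -0.1133, 0, 0, 0], [-0.0267, -0.16, -0.1133, 0, 0, 0]],
  ],
  fingers=0.087,
)

```text
time_s: 20.22
position: [0.5839, -0.0141, 0.2406]
tcp_rot: [[-1.0, 0.003, 0.001], [0.003, 1.0, -0.001], [-0.001, -0.001, -1.0]]
force: [-0.1, 0.3, -1.0]
opening: 0.994
grasp_force: 0.0
```

```bash
python3 - <<'E'
from h import *
look([("cup_small",.062),("head_large",.046)],"e1",("wrist","scene"))
a=cv2.imread("pics/e1wrist.png"); b=cv2.imread("pics/e1scene.png")[130:190,260:340]
cv2.imwrite("pics/e1.png",np.hstack([cv2.resize(a[100:240,360:520],(400,350),interpolation=2),cv2.resize(b,(400,350),interpolation=2)]))
E
```

```text
20.2167 [ 0.5839 -0.0141  0.2406] [-0.1364  0.264  -1.0064] R00 -1.0000 R01 0.0027
wrist cup_small [0.5593 0.0967 0.0636] [428. 162.] 0.7
   outline 382 492 111 221 mean-> [0.5618 0.1033 0.062 ] circ 436.3780517578125 165.6219482421875 58.15962219238281 [0.5633 0.1067 0.062 ]
wrist head_large [ 0.6345 -0.2175  0.0451] [142. 226.] 0.86
   outline 114 167 203 244 mean-> [ 0.6336 -0.2186  0.046 ] circ 140.5 227.0 27.409038543701172 [ 0.636  -0.2188  0.046 ]
scene cup_small [0.5535 0.0965 0.0657] [297. 168.] 0.97
   outline 275 321 152 180 mean-> [0.5611 0.1002 0.062 ] circ 298.0326232910156 164.0 23.05438995361328 [0.5672 0.1094 0.062 ]
scene head_large [ 0.6358 -0.2276  0.0439] [411. 239.] 0.85
scene head_large [0.5577 0.0965 0.0871] [298. 161.] 0.33
   outline 398 423 227 250 mean-> [ 0.6341 -0.2275  0.046 ] circ 410.3705139160156 238.4640350341797 13.115260124206543 [ 0.6344 -0.2274  0.046 ]
```

View pics/e1.png

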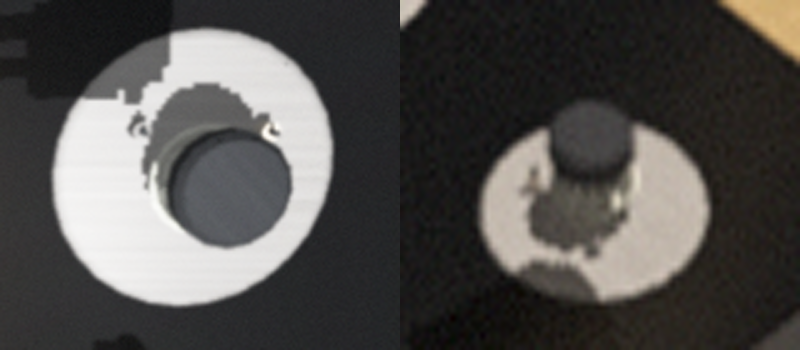

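Small cap sits level on its head (left crop 230,187). Now the large head.

Converted, -0.209 m / 0.75 = -0.2787, -0.054 m / 0.75 = -0.072.

Call:
play_rows(
  motion=[
    [[-0.0107, -0.0333, 0, 0, 0, 0], [-0.0213, -0.08, 0, 0, 0, 0], [-0.0333, -0.1333, 0, 0, 0, 0], [-0.0467, -0.1867, 0.0133, 0, 0, 0], [-0.06, -0.2333, 0.04, 0, 0, 0], [-0.072, -0.2667, 0.0733, 0, 0, 0], [-0.072, -0.2787, 0.1067, 0, 0, 0], [-0.072, -0.2787, 0.1333, 0, 0, 0]],
  ],
  fingers=0.087,
)

```text
time_s: 21.38
position: [0.6377, -0.2238, 0.1379]
tcp_rot: [[-1.0, 0.002, -0.0], [0.002, 1.0, -0.001], [0.0, -0.001, -1.0]]
force: [0.0, 0.5, 0.2]
opening: 0.998
grasp_force: 0.0
```

Converted, 0.085 m / 0.75 = 0.1133, 0.08 m / 0.75 = 0.1067.

Call:
play_rows(
  motion=[
    [[0, 0, 0.0267, 0, 0, 0], [0, 0, 0.0533, 0, 0, 0], [0, 0, 0.0773, 0, 0, 0], [0, 0, 0.0933, 0, 0, 0], [0, 0, 0.1067, 0, 0, 0], [0, 0, 0.1133, 0, 0, 0], [0, 0, 0.1133, 0, 0, 0], [0, 0, 0.1133, 0, 0, 0]],
  ],
)

```text
time_s: 22.05
position: [0.6381, -0.2206, 0.0556]
tcp_rot: [[-1.0, -0.001, 0.001], [-0.001, 1.0, -0.0], [-0.001, -0.0, -1.0]]
force: [0.3, -0.3, 0.6]
opening: 1.002
grasp_force: 0.0
```

Converted, 0.0075 m / 0.75 = 0.01, -0.001 m / 0.75 = -0.0013.

Call:
play_rows(
  motion=[
    [[0, -0.0013, 0.004, 0, 0, 0], [0, -0.0027, 0.008, 0, 0, 0], [0, -0.0027, 0.01, 0, 0, 0], [0, -0.0027, 0.01, 0, 0, 0]],
  ],
)

```text
time_s: 22.38
position: [0.6376, -0.2226, 0.0476]
tcp_rot: [[-1.0, -0.001, -0.0], [-0.001, 1.0, 0.0], [0.0, 0.0, -1.0]]
force: [-0.9, 0.9, 0.6]
opening: 1.0
grasp_force: 0.0
```

Call:
play_rows(
  motion=[
    [[0, 0, 0, 0, 0, 0], [0, 0, 0, 0, 0, 0], [0, 0, 0, 0, 0, 0], [0, 0, 0, 0, 0, 0], [0, 0, 0, 0, 0, 0], [0, 0, 0, 0, 0, 0], [0, 0, 0, 0, 0, 0], [0, 0, 0, 0, 0, 0]],
  ],
  fingers=0.045,
)

```text
time_s: 23.05
position: [0.6377, -0.2226, 0.0477]
tcp_rot: [[-1.0, -0.001, 0.0], [-0.001, 1.0, -0.0], [-0.0, -0.0, -1.0]]
force: [0.4, 0.4, 0.3]
opening: 0.656
grasp_force: 30.0
```

Converted, -0.165 m / 0.75 = -0.22, -0.145 m / 0.75 = -0.1933.

Call:
play_rows(
  motion=[
    [[0, 0, -0.004, 0, 0, 0], [0, 0, -0.016, 0, 0, 0], [0, 0, -0.04, 0, 0, 0], [0, 0, -0.0733, 0, 0, 0], [0, 0, -0.1133, 0, 0, 0], [0, 0, -0.1533, 0, 0, 0], [0, 0, -0.1933, 0, 0, 0], [0, 0.0133, -0.22, 0, 0, 0]],
  ],
)

```text
time_s: 23.72
position: [0.6387, -0.2148, 0.2166]
tcp_rot: [[-1.0, 0.001, 0.005], [0.001, 1.0, -0.004], [-0.005, -0.004, -1.0]]
force: [1.1, -0.1, -1.5]
opening: 0.656
grasp_force: 30.0
```

```bash
python3 - <<'E'
from h import *
look([("cap_large",.014),("head_large",.2)],"f1")
E
```

```text
23.7167 [ 0.6387 -0.2148  0.2166] [ 1.0792 -0.1475 -1.4928] R00 -1.0000 R01 0.0006
wrist cap_large [ 0.6369 -0.2254  0.0148] [310. 178.] 0.63
   outline 280 340 148 208 mean-> [ 0.6372 -0.2243  0.014 ] circ 310.8712463378906 179.13150024414062 31.42420768737793 [ 0.638  -0.2245  0.014 ]
wrist head_large [ 0.63   -0.2155  0.2128] [318. 248.] 0.7
   outline 263 375 207 316 mean-> [ 0.6387 -0.2155  0.2   ] circ 318.4899597167969 262.6520690917969 56.98586654663086 [ 0.645  -0.2155  0.2   ]
```

Converted, 0.28 m / 0.75 = 0.3733, 0.245 m / 0.75 = 0.3267.

Call:
play_rows(
  motion=[
    [[0.0027, 0.0267, -0.0133, 0, 0, 0], [0.0107, 0.0667, -0.02, 0, 0, 0], [0.02, 0.1133, -0.02, 0, 0, 0], [0.0293, 0.1667, -0.02, 0, 0, 0], [0.04, 0.22, -0.02, 0, 0, 0], [0.0493, 0.2733, -0.02, 0, 0, 0], [0.06, 0.3267, -0.02, 0, 0, 0], [0.0667, 0.3733, -0.02, 0, 0, 0]],
  ],
)

```text
time_s: 24.63
position: [0.5848, 0.0695, 0.225]
tcp_rot: [[-1.0, -0.001, -0.006], [-0.001, 1.0, 0.001], [0.006, 0.001, -1.0]]
force: [0.6, 0.4, -1.0]
opening: 0.655
grasp_force: 30.0
```

Converted, 0.27 m / 0.75 = 0.36, 0.26 m / 0.75 = 0.3467.

Call:
play_rows(
  motion=[
    [[0.0093, 0.0533, 0, 0, 0, 0], [0.0187, 0.1067, 0, 0, 0, 0], [0.028, 0.16, 0, 0, 0, 0], [0.0373, 0.2133, 0, 0, 0, 0], [0.0467, 0.2667, 0, 0, 0, 0], [0.0533, 0.3133, 0, 0, 0, 0], [0.0587, 0.3467, 0.0133, 0, 0, 0], [0.0613, 0.36, 0.0333, 0, 0, 0]],
  ],
)

```text
time_s: 25.3
position: [0.5402, 0.3412, 0.2013]
tcp_rot: [[-1.0, -0.004, 0.0], [-0.004, 1.0, 0.002], [-0.0, 0.002, -1.0]]
force: [0.7, -0.2, -1.9]
opening: 0.653
grasp_force: 30.0
```

```bash
python3 - <<'E'
from h import *
look([("cup_large",.062)],"f2")
E
```

```text
25.3 [0.5402 0.3412 0.2013] [ 0.6616 -0.1541 -1.913 ] R00 -1.0000 R01 -0.0043
wrist cup_large [0.5236 0.34   0.0602] [318. 177.] 0.78
   outline 247 391 125 240 mean-> [0.5244 0.3411 0.062 ] circ 318.6759948730469 193.58274841308594 72.60594177246094 [0.5386 0.3411 0.062 ]
```

Converted, 0.078 m / 0.75 = 0.104, 0.075 m / 0.75 = 0.1.

Call:
play_rows(
  motion=[
    [[0, 0, 0.02, 0, 0, 0], [0, 0, 0.04, 0, 0, 0], [0, 0, 0.06, 0, 0, 0], [0, 0, 0.08, 0, 0, 0], [0, 0, 0.0933, 0, 0, 0], [0, 0, 0.1, 0, 0, 0], [0, 0, 0.104, 0, 0, 0], [0, 0, 0.104, 0, 0, 0]],
  ],
)

```text
time_s: 26.12
position: [0.5414, 0.3367, 0.1243]
tcp_rot: [[-1.0, -0.0, -0.001], [-0.0, 1.0, -0.0], [0.001, -0.0, -1.0]]
force: [0.0, -0.6, -1.0]
opening: 0.655
grasp_force: 30.0
```

```bash
python3 - <<'E'
from h import *
look([("cup_large",.062)],"f3",("wrist","scene"))
E
```

```text
26.1167 [0.5414 0.3367 0.1243] [ 0.0424 -0.6101 -1.0327] R00 -1.0000 R01 -0.0001
wrist cup_large [0.5129 0.3459 0.0632] [333. 184.] 0.88
   outline 229 420 128 303 mean-> [0.5148 0.3422 0.062 ] circ 324.7058410644531 216.9562225341797 96.4607925415039 [0.5361 0.3403 0.062 ]
scene cup_large [0.5354 0.3332 0.0646] [242. 125.] 0.7
   outline 219 267 112 139 mean-> [0.536  0.3289 0.062 ] circ 243.0 125.0 24.186872482299805 [0.5384 0.3324 0.062 ]
```

Converted, 0.025 m / 0.75 = 0.0333, 0.024 m / 0.75 = 0.032.

Call:
play_rows(
  motion=[
    [[0.0013, 0.0027, 0.004, 0, 0, 0], [0.0013, 0.004, 0.0107, 0, 0, 0], [0.0013, 0.004, 0.0187, 0, 0, 0], [0.0013, 0.004, 0.0253, 0, 0, 0], [0.0013, 0.004, 0.0293, 0, 0, 0], [0.0013, 0.004, 0.032, 0, 0, 0], [0.0013, 0.004, 0.0333, 0, 0, 0], [0.0013, 0.004, 0.0333, 0, 0, 0]],
  ],
)

```text
time_s: 27.08
position: [0.5401, 0.3403, 0.0991]
tcp_rot: [[-1.0, -0.001, -0.001], [-0.001, 1.0, -0.0], [0.001, -0.0, -1.0]]
force: [0.2, -1.0, -1.3]
opening: 0.654
grasp_force: 30.0
```

Converted, 0.001 m / 0.75 = 0.0013.

Call:
play_rows(
  motion=[
    [[0, 0, 0.0013, 0, 0, 0], [0, 0, 0.0013, 0, 0, 0], [0, 0, 0.0013, 0, 0, 0]],
  ],
)

```text
time_s: 27.33
position: [0.5403, 0.3404, 0.0987]
tcp_rot: [[-1.0, -0.001, 0.0], [-0.001, 1.0, 0.0], [-0.0, 0.0, -1.0]]
force: [-0.0, -0.7, -1.4]
opening: 0.655
grasp_force: 30.0
```

Converted, 0.002 m / 0.75 = 0.0027, 0.001 m / 0.75 = 0.0013.

Call:
play_rows(
  motion=[
    [[0, 0, 0.0013, 0, 0, 0], [0, 0, 0.0027, 0, 0, 0], [0, 0, 0.0027, 0, 0, 0]],
  ],
)

```text
time_s: 27.58
position: [0.5405, 0.3405, 0.0976]
tcp_rot: [[-1.0, -0.001, 0.001], [-0.001, 1.0, 0.0], [-0.001, 0.0, -1.0]]
force: [-2.2, -1.7, 4.1]
opening: 0.655
grasp_force: 30.0
```

Contact at z = 0.0976, as computed. Release, rise and look.

Converted, -0.045 m / 0.75 = -0.06, -0.025 m / 0.75 = -0.0333.

Call:
play_rows(
  motion=[
    [[0, 0, -0.0007, 0, 0, 0], [0, 0, -0.0007, 0, 0, 0], [0, 0, -0.0007, 0, 0, 0], [0, 0, -0.0007, 0, 0, 0], [0, 0, -0.0007, 0, 0, 0], [0, 0, -0.0133, 0, 0, 0], [0, 0, -0.0333, 0, 0, 0], [0, 0, -0.06, 0, 0, 0]],
  ],
  fingers=0.08,
)

```text
time_s: 28.25
position: [0.5392, 0.3399, 0.1411]
tcp_rot: [[-1.0, -0.001, -0.003], [-0.001, 1.0, -0.001], [0.003, -0.001, -1.0]]
force: [-0.9, -0.7, -0.4]
opening: 0.916
grasp_force: 0.0
```

Converted, -0.12 m / 0.75 = -0.16, -0.11 m / 0.75 = -0.1467.

Call:
play_rows(
  motion=[
    [[0, 0, -0.04, 0, 0, 0], [0, -0.0267, -0.08, 0, 0, 0], [-0.0067, -0.0667, -0.1067, 0, 0, 0], [-0.0133, -0.1067, -0.12, 0, 0, 0], [-0.02, -0.1467, -0.12, 0, 0, 0], [-0.0267, -0.16, -0.12, 0, 0, 0], [-0.0267, -0.16, -0.12, 0, 0, 0]],
  ],
  fingers=0.087,
)

```text
time_s: 28.83
position: [0.5615, 0.2181, 0.2325]
tcp_rot: [[-1.0, 0.003, 0.002], [0.003, 1.0, -0.0], [-0.002, -0.0, -1.0]]
force: [0.8, 1.2, 0.3]
opening: 0.999
grasp_force: 0.0
```

```bash
python3 - <<'E'
from h import *
look([("cup_large",.062),("head_large",.098)],"i1",("wrist","scene"))
a=cv2.imread("pics/i1wrist.png"); b=cv2.imread("pics/i1scene.png")[90:150,200:280]
cv2.imwrite("pics/i1.png",np.hstack([cv2.resize(a[90:230,360:520],(400,350),interpolation=2),cv2.resize(b,(400,350),interpolation=2)]))
E
```

```text
28.8333 [0.5615 0.2181 0.2325] [0.833  1.1698 0.2887] R00 -1.0000 R01 0.0028
wrist cup_large [0.5315 0.3281 0.062 ] [429. 158.] 0.63
wrist cup_large [0.4861 0.2225 0.0563] [323. 110.] 0.61
   outline 375 506 99 231 mean-> [0.5364 0.3361 0.062 ] circ 440.3908386230469 165.17283630371094 69.91992950439453 [0.5392 0.3399 0.062 ]
wrist head_large [0.5433 0.3372 0.0961] [451. 176.] 0.81
   outline 415 484 143 206 mean-> [0.5404 0.3355 0.098 ] circ 449.81170654296875 171.59974670410156 34.839962005615234 [0.5388 0.335  0.098 ]
scene cup_large [0.5274 0.3227 0.0652] [241. 127.] 0.82
   outline 220 267 112 140 mean-> [0.5353 0.3232 0.062 ] circ 243.5 124.5 23.759307861328125 [0.5407 0.3335 0.062 ]
scene head_large [ 0.6376 -0.2227  0.0127] [408. 245.] 0.72
scene head_large [0.5419 0.3285 0.0949] [244. 116.] 0.69
   outline 232 252 109 124 mean-> [0.5349 0.3234 0.098 ] circ 242.0 116.5 10.30786418914795 [0.5346 0.3241 0.098 ]
```

View pics/i1.png

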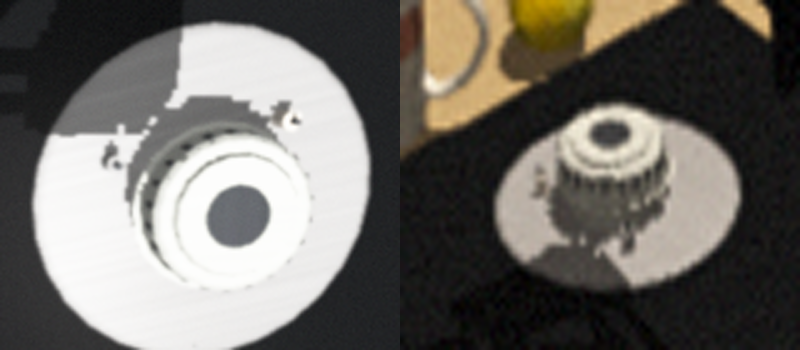

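Large head is seated level (left crop 235,215). Now the large cap.

Converted, -0.305 m / 0.75 = -0.4067, -0.265 m / 0.75 = -0.3533.

Call:
play_rows(
  motion=[
    [[-0.0067, -0.0333, 0, 0, 0, 0], [-0.016, -0.0867, 0, 0, 0, 0], [-0.0267, -0.14, 0, 0, 0, 0], [-0.036, -0.1933, 0, 0, 0, 0], [-0.0453, -0.2467, 0, 0, 0, 0], [-0.0547, -0.3, 0, 0, 0, 0], [-0.064, -0.3533, 0, 0, 0, 0], [-0.0733, -0.4067, 0, 0, 0, 0]],
  ],
  fingers=0.087,
)

```text
time_s: 30.0
position: [0.6157, -0.0862, 0.2316]
tcp_rot: [[-1.0, -0.001, 0.0], [-0.001, 1.0, 0.0], [-0.0, 0.0, -1.0]]
force: [0.4, -0.0, 1.0]
opening: 1.0
grasp_force: 0.0
```

Converted, -0.1365 m / 0.75 = -0.182, -0.13 m / 0.75 = -0.1733.

Call:
play_rows(
  motion=[
    [[-0.0093, -0.0533, 0.0067, 0, 0, 0], [-0.0187, -0.1067, 0.0267, 0, 0, 0], [-0.0253, -0.1467, 0.0533, 0, 0, 0], [-0.0287, -0.1733, 0.08, 0, 0, 0], [-0.0287, -0.182, 0.1067, 0, 0, 0], [-0.0287, -0.182, 0.12, 0, 0, 0], [-0.0287, -0.182, 0.1267, 0, 0, 0], [-0.0287, -0.182, 0.1267, 0, 0, 0]],
  ],
)

```text
time_s: 30.67
position: [0.6364, -0.2196, 0.1353]
tcp_rot: [[-1.0, -0.002, -0.003], [-0.002, 1.0, 0.002], [0.003, 0.002, -1.0]]
force: [-0.8, -0.1, 0.6]
opening: 0.997
grasp_force: 0.0
```

```bash
python3 - <<'E'
from h import *
look([("cap_large",.014)],"j1")
E
```

```text
30.6667 [ 0.6364 -0.2196  0.1353] [-0.8397 -0.1361  0.6325] R00 -1.0000 R01 -0.0017
wrist cap_large [ 0.6401 -0.2234  0.0158] [314. 206.] 0.64
   outline 274 352 163 240 mean-> [ 0.6369 -0.2247  0.014 ] circ 312.6956481933594 201.43478393554688 39.73480224609375 [ 0.6368 -0.2249  0.014 ]
```

View pics/j1wrist.png

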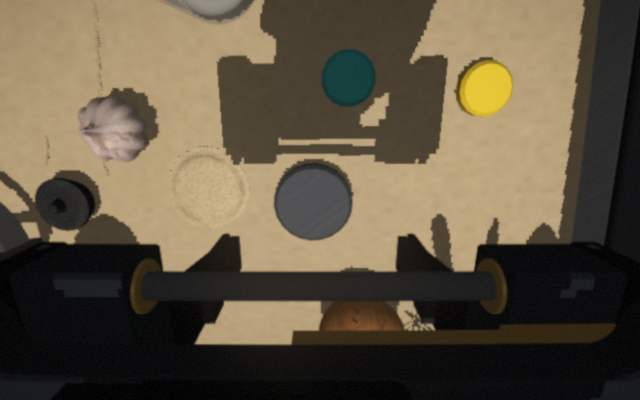

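Large cap at wrist (313,201) gives (0.637,-0.2245). The glass is well clear at (215,0).

Converted, 0.103 m / 0.75 = 0.1373, 0.035 m / 0.75 = 0.0467.

Call:
play_rows(
  motion=[
    [[0, -0.004, 0.02, 0, 0, 0], [0, -0.006, 0.0467, 0, 0, 0], [0, -0.006, 0.0733, 0, 0, 0], [0, -0.006, 0.1, 0, 0, 0], [0, -0.006, 0.12, 0, 0, 0], [0, -0.006, 0.1333, 0, 0, 0], [0, -0.006, 0.1373, 0, 0, 0], [0, -0.006, 0.1373, 0, 0, 0]],
  ],
)

```text
time_s: 31.48
position: [0.6375, -0.2251, 0.0337]
tcp_rot: [[-1.0, -0.002, 0.0], [-0.002, 1.0, -0.0], [-0.0, -0.0, -1.0]]
force: [-0.9, -0.4, -0.8]
opening: 0.999
grasp_force: 0.0
```

Call:
play_rows(
  motion=[
    [[0, 0, 0, 0, 0, 0], [0, 0, 0, 0, 0, 0]],
  ],
)

```text
time_s: 31.65
position: [0.6382, -0.2259, 0.0351]
tcp_rot: [[-1.0, -0.001, 0.002], [-0.001, 1.0, -0.001], [-0.002, -0.001, -1.0]]
force: [-0.2, -0.2, 0.6]
opening: 0.999
grasp_force: 0.0
```

Converted, 0.013 m / 0.75 = 0.0173, 0.001 m / 0.75 = 0.0013.

Call:
play_rows(
  motion=[
    [[0, 0.0013, 0.0053, 0, 0, 0], [0, 0.0013, 0.0107, 0, 0, 0], [0, 0.0013, 0.0147, 0, 0, 0], [0, 0.0013, 0.0173, 0, 0, 0], [0, 0.0013, 0.0173, 0, 0, 0]],
  ],
)

```text
time_s: 32.07
position: [0.6367, -0.2244, 0.0198]
tcp_rot: [[-1.0, -0.001, -0.001], [-0.001, 1.0, 0.001], [0.001, 0.001, -1.0]]
force: [0.7, 0.3, 0.1]
opening: 0.997
grasp_force: 0.0
```

Call:
play_rows(
  motion=[
    [[0, 0, 0, 0, 0, 0], [0, 0, 0, 0, 0, 0], [0, 0, 0, 0, 0, 0], [0, 0, 0, 0, 0, 0], [0, 0, 0, 0, 0, 0], [0, 0, 0, 0, 0, 0]],
  ],
  fingers=0.055,
)

```text
time_s: 32.57
position: [0.6373, -0.2246, 0.0207]
tcp_rot: [[-1.0, -0.001, 0.0], [-0.001, 1.0, -0.0], [-0.0, -0.0, -1.0]]
force: [-0.2, -0.2, 0.4]
opening: 0.786
grasp_force: 30.0
```

Converted, -0.19 m / 0.75 = -0.2533, -0.165 m / 0.75 = -0.22.

Call:
play_rows(
  motion=[
    [[0, 0, -0.004, 0, 0, 0], [0, 0, -0.016, 0, 0, 0], [0, 0, -0.04, 0, 0, 0], [0, 0, -0.08, 0, 0, 0], [0, 0, -0.1267, 0, 0, 0], [0, 0, -0.1733, 0, 0, 0], [0, 0, -0.22, 0, 0, 0], [0, 0.0133, -0.2533, 0, 0, 0]],
  ],
)

```text
time_s: 33.23
position: [0.6382, -0.2168, 0.2149]
tcp_rot: [[-1.0, 0.001, 0.005], [0.001, 1.0, -0.004], [-0.005, -0.004, -1.0]]
force: [1.0, 0.4, -1.7]
opening: 0.786
grasp_force: 30.0
```

Converted, 0.28 m / 0.75 = 0.3733, 0.245 m / 0.75 = 0.3267.

Call:
play_rows(
  motion=[
    [[0.0027, 0.0267, -0.0133, 0, 0, 0], [0.0107, 0.0667, -0.02, 0, 0, 0], [0.02, 0.1133, -0.02, 0, 0, 0], [0.0293, 0.1667, -0.02, 0, 0, 0], [0.04, 0.22, -0.02, 0, 0, 0], [0.0493, 0.2733, -0.02, 0, 0, 0], [0.06, 0.3267, -0.02, 0, 0, 0], [0.0667, 0.3733, -0.02, 0, 0, 0]],
  ],
)

```text
time_s: 33.9
position: [0.5852, 0.0679, 0.2262]
tcp_rot: [[-1.0, -0.001, -0.001], [-0.001, 1.0, 0.001], [0.001, 0.001, -1.0]]
force: [0.3, -0.4, -2.1]
opening: 0.792
grasp_force: 30.0
```

Converted, 0.27 m / 0.75 = 0.36, 0.26 m / 0.75 = 0.3467.

Call:
play_rows(
  motion=[
    [[0.0093, 0.0533, 0, 0, 0, 0], [0.0187, 0.1067, 0, 0, 0, 0], [0.028, 0.16, 0, 0, 0, 0], [0.0373, 0.2133, 0, 0, 0, 0], [0.0467, 0.2667, 0, 0, 0, 0], [0.0533, 0.3133, 0, 0, 0, 0], [0.0587, 0.3467, 0.0133, 0, 0, 0], [0.0613, 0.36, 0.0333, 0, 0, 0]],
  ],
)

```text
time_s: 34.57
position: [0.5405, 0.34, 0.2027]
tcp_rot: [[-1.0, -0.005, 0.005], [-0.005, 1.0, 0.004], [-0.005, 0.004, -1.0]]
force: [0.7, -0.7, -1.6]
opening: 0.787
grasp_force: 30.0
```

Converted, 0.063 m / 0.75 = 0.084, 0.06 m / 0.75 = 0.08.

Call:
play_rows(
  motion=[
    [[0, 0, 0.02, 0, 0, 0], [0, 0, 0.04, 0, 0, 0], [0, 0, 0.06, 0, 0, 0], [0, 0, 0.0733, 0, 0, 0], [0, 0, 0.08, 0, 0, 0], [0, 0, 0.084, 0, 0, 0], [0, 0, 0.084, 0, 0, 0], [0, 0, 0.084, 0, 0, 0]],
  ],
)

```text
time_s: 35.23
position: [0.5412, 0.3354, 0.1383]
tcp_rot: [[-1.0, -0.001, 0.001], [-0.001, 1.0, 0.0], [-0.001, 0.0, -1.0]]
force: [0.1, -0.0, -1.8]
opening: 0.786
grasp_force: 30.0
```

Converted, 0.0195 m / 0.75 = 0.026, 0.001 m / 0.75 = 0.0013.

Call:
play_rows(
  motion=[
    [[0.0013, 0.004, 0.004, 0, 0, 0], [0.0013, 0.006, 0.0107, 0, 0, 0], [0.0013, 0.006, 0.016, 0, 0, 0], [0.0013, 0.006, 0.02, 0, 0, 0], [0.0013, 0.006, 0.0227, 0, 0, 0], [0.0013, 0.006, 0.0253, 0, 0, 0], [0.0013, 0.006, 0.026, 0, 0, 0], [0.0013, 0.006, 0.026, 0, 0, 0]],
  ],
)

```text
time_s: 35.9
position: [0.5396, 0.3398, 0.1179]
tcp_rot: [[-1.0, -0.001, -0.0], [-0.001, 1.0, -0.0], [0.0, -0.0, -1.0]]
force: [0.0, -0.7, -1.5]
opening: 0.786
grasp_force: 30.0
```

Converted, 0.001 m / 0.75 = 0.0013.

Call:
play_rows(
  motion=[
    [[0, 0, 0.0013, 0, 0, 0], [0, 0, 0.0013, 0, 0, 0], [0, 0, 0.0013, 0, 0, 0]],
  ],
)

```text
time_s: 36.15
position: [0.5399, 0.3399, 0.1177]
tcp_rot: [[-1.0, -0.001, 0.001], [-0.001, 1.0, 0.0], [-0.001, 0.0, -1.0]]
force: [-1.3, -0.2, 2.1]
opening: 0.784
grasp_force: 30.0
```

Contact at z = 0.1177, matching home exactly. Release and retreat.

Converted, -0.045 m / 0.75 = -0.06, -0.025 m / 0.75 = -0.0333.

Call:
play_rows(
  motion=[
    [[0, 0, 0, 0, 0, 0], [0, 0, 0, 0, 0, 0], [0, 0, 0, 0, 0, 0], [0, 0, 0, 0, 0, 0], [0, 0, 0, 0, 0, 0], [0, 0, -0.0133, 0, 0, 0], [0, 0, -0.0333, 0, 0, 0], [0, 0, -0.06, 0, 0, 0]],
  ],
  fingers=0.087,
)

```text
time_s: 36.82
position: [0.5388, 0.3395, 0.1617]
tcp_rot: [[-1.0, -0.001, -0.003], [-0.001, 1.0, -0.001], [0.003, -0.001, -1.0]]
force: [-0.2, 0.3, 0.6]
opening: 0.995
grasp_force: 0.0
```

Converted, -0.12 m / 0.75 = -0.16, -0.11 m / 0.75 = -0.1467.

Call:
play_rows(
  motion=[
    [[0, 0, -0.04, 0, 0, 0], [0, -0.0267, -0.08, 0, 0, 0], [0, -0.0667, -0.12, 0, 0, 0], [0, -0.1067, -0.1333, 0, 0, 0], [0, -0.1467, -0.1333, 0, 0, 0], [0, -0.16, -0.1333, 0, 0, 0], [0, -0.16, -0.1333, 0, 0, 0]],
  ],
)

```text
time_s: 37.4
position: [0.5399, 0.2178, 0.263]
tcp_rot: [[-1.0, 0.002, 0.001], [0.002, 1.0, -0.0], [-0.001, -0.0, -1.0]]
force: [-0.0, -0.7, -0.5]
opening: 1.001
grasp_force: 0.0
```

```bash
python3 - <<'E'
from h import *
look([("cap_large",.111)],"k1",("wrist","scene"))
a=cv2.imread("pics/k1wrist.png"); b=cv2.imread("pics/k1scene.png")[80:340,180:480]
cv2.imwrite("pics/k1.png",np.hstack([cv2.resize(a[80:250,80:520],(400,155),interpolation=2) if 0 else cv2.copyMakeBorder(cv2.resize(a[60:250,80:520],(400,173),interpolation=2),0,174,0,0,0),cv2.resize(b,(400,347),interpolation=2)]))
E
```

```text
37.4 [0.5399 0.2178 0.263 ] [-0.0279 -0.6649 -0.4934] R00 -1.0000 R01 0.0025
wrist cap_large [0.5392 0.3417 0.1125] [448. 191.] 0.62
wrist cap_large [0.5257 0.3202 0.0595] [411. 168.] 0.36
   outline 93 537 21 316 mean-> [0.4946 0.2222 0.111 ] circ 322.4305419921875 119.98304748535156 233.062255859375 [0.4726 0.221  0.111 ]
scene cap_large [0.538  0.3317 0.1121] [241. 110.] 0.91
   outline 229 253 102 120 mean-> [0.5371 0.3298 0.111 ] circ 241.0 111.5 12.500100135803223 [0.5362 0.3293 0.111 ]
```

View pics/k1.png

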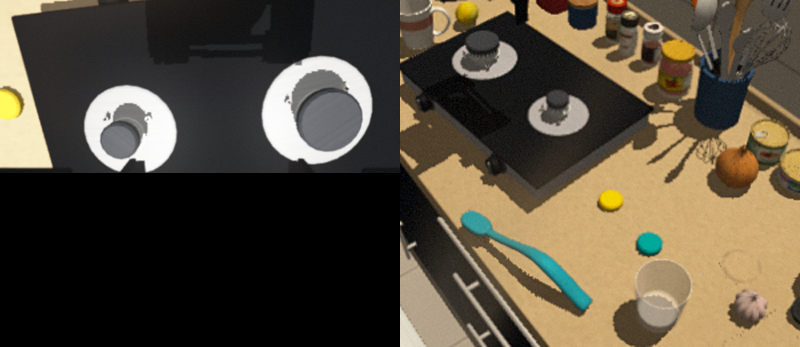

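Both burners are assembled and level, with caps at left (120,138) and (330,118). The glass and the look-alikes haven't moved. Handing in.

```bash
python3 -c "
from rig import bot
print(bot.hand_in())"
```

```text
the job is handed in; nothing more can be done
None
```

Both burners are back together: each head is in the cup of its own size with the matching dark cap flat on top, the glass and the yellow and turquoise look-alikes were left alone, and the job was handed in at about 37 s.

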